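# Lock the turret and hold the punch guard wide open

## Task

I am about to change the punch under the ram of the bench turret punch: lock the turret by putting its index pin fully home in the index bush, then open the guard gate - first squeeze the draw bolt back to its lug, then squeeze the sprung latch and swing the gate out past its spring roller. Hold the gate wide open, at least square to the front of the machine, and finish while still holding it, because its spring pulls it back; leave the pin in place and do not disturb the other tools.

Things in the scene. Friction and masses are not known exactly. Their poses are not given: they have to be found in the camera images.
- punch_press: green bench turret punch, fixed to the table. Origin: on the table (z 0) below the guard gate's vertical hinge axis. Its front faces its own -x; the closed gate lies along its own +y, 0 to 197 mm from the hinge. A ram head on an overhead arm (44 mm wide, centred at own y 100 mm, from own x 75 mm backwards) reaches 272 mm above the table; turrets, fixed cross bar and side guards are at most 204 mm high.
- index_hole (a point): centre of the mouth of the index bush: a vertical hole, 10 mm across with a 2 mm lead-in, 36 mm deep, in a 36 mm square steel block beside the ram head, mouth 204 mm above the table. It lies at own x 122, y 172 mm of punch_press and has the same axes. The side of the ram head nearest it is 50 mm away in own -y, so pinch the pin along the machine's own x here.
- pin: the index pin, steel, standing in one of three holes in the tool block, told from its neighbours by the ribbed straight grip with a flat cap. Origin: its lower tip; own z up along it. Shank 8 mm across, tapered at the last 5 mm, from 0 to 34 mm; collar 22 mm across, 34 to 38 mm (rests on the block or, when home, on the bush); grip 16 mm across, 38 to 72 mm; cap 21 mm across, 72 to 78 mm. About 70 g.
- tool_block: wooden block 60 x 165 x 45 mm, fixed. Origin: centre of its underside. Three holes in a row along its own y at -55, 0 and 55 mm; pinch a tool in it along the block's own x.
- drift: dark steel drift standing in the block: leave alone. Plain round body 14 mm across, reaching 60 mm above the block. Origin: lower tip.
- scriber: scriber with a pear-shaped wooden handle 27 mm across, standing in the block: leave alone, 60 mm above the block. Origin: lower tip.
- gate (a joint): swing of the guard gate about its vertical hinge, rad: 0 shut, 1.57 square to the front, stop at 1.85. It opens towards the machine's own -x (anticlockwise seen from above). A closing spring always pulls it shut with 0.16 to 0.3 N m; a spring roller resists between about 0.85 and 1.25 rad (up to about 1.2 N m, that is 7 N at the latch), and the gate let go beyond the roller falls back and rests against it at about 1.23 rad.
- gate_hinge (a point): point on the hinge axis, 200 mm above the table (the height of the top of the gate's top rail). It turns with the gate: own +y points along the gate to its free end, own -x is the side it opens to, z up. Both catches stand on the top rail, which is 12 mm thick. The gate's lower edge is 118 mm above the table.
- bolt (a joint): draw bolt on the top rail, m: 0 shot into its staple, 0.022 fully drawn back; free of the staple from about 0.017. Stiff (about 4 N), no spring, it stays where it is left.
- bolt_tab (a point): outer face (towards the gate's free end) of the draw bolt's upright thumb tab, 240 mm above the table: steel plate 24 mm wide (across the gate), 6 mm thick, from 207 to 255 mm high. Moves with the bolt, towards the hinge as it is drawn; axes as gate_hinge. Shot it is at 98 mm, drawn at 76 mm along the gate from the hinge.
- bolt_lug (a point): outer face (towards the hinge) of the fixed lug that the tab is squeezed towards, 240 mm above the table, 46 mm along the gate from the hinge; plate as the tab, 200 to 255 mm high. Outer faces of lug and tab stand 52 mm apart when the bolt is shot, 30 mm when drawn. Clear space beyond each is 25 mm or more for a fingertip that stays above 217 mm.
- latch (a joint): squeeze latch at the gate's free end, rad: 0 at rest, its tooth hooked down behind the fixed cross bar; 0.42 fully squeezed; free of the bar from about 0.22. A spring returns it (0.15 to 0.28 N m, about 4 to 7 N at the paddle). Once the gate has moved 15 mm off the cross bar the latch no longer matters.
- latch_paddle (a point): outer face of the latch's hinged paddle, the squeezed plate on the machine's side of the gate, 238 mm above the table: 36 mm wide along the gate, top at 255 mm, leaning outward 0.3 rad at rest and inward when squeezed; pivot along the gate at 199 mm height. 168 mm along the gate from the hinge.
- latch_plate (a point): outer face of the latch's fixed pull plate, on the front (own -x) side of the gate, 238 mm above the table, 168 mm along the gate from the hinge and 26 mm in front of the gate's middle: upright plate 36 mm wide, 6 mm thick, top at 255 mm. Outer faces of plate and paddle are 46 mm apart at rest and 29 mm fully squeezed (at this height). The plate turns with the gate; axes as gate_hinge. The cross bar below is 204 mm high.
- hammer: cross-pein hammer, 260 mm, lying on the bench: leave alone. Origin: middle of its length, underside.
- die: loose steel die ring, 48 mm across, 28 mm high: leave alone. Origin: centre of underside.
- rivet_tin: open aluminium tin, 72 mm across, 50 mm high: leave alone. Origin: centre of underside.
- spare_punch: loose stepped steel punch, 32 mm across, 56 mm high, upright: leave alone. Origin: centre of underside.
- snips: tin snips with black grips, 220 mm long, lying on the bench: leave alone. Origin: at the pivot, underside.
- bin: small black open bin, 100 x 75 x 45 mm: leave alone. Origin: centre of underside.

How it is judged (in metres and radians):
On the way, in this order (a step that is already met when the one before it is completed fails the run):
1. the index pin is home in the bush, the gate still shut and the bolt still shot (z of pin in the frame of index_hole below -0.028 m and horizontal distance between pin and index_hole below 0.004 m and angle between pin's own z axis and vertical below 0.1 rad and value of joint gate below 0.05 rad and value of joint bolt below 0.01 m), for 0.2 s.
2. the draw bolt is squeezed back clear of its staple, the gate still shut (z of pin in the frame of index_hole below -0.028 m and horizontal distance between pin and index_hole below 0.004 m and angle between pin's own z axis and vertical below 0.1 rad and value of joint bolt above 0.015 m and value of joint gate below 0.05 rad), for 0.1 s.
3. the latch is squeezed by the fingers until its tooth clears the bar (z of pin in the frame of index_hole below -0.028 m and horizontal distance between pin and index_hole below 0.004 m and angle between pin's own z axis and vertical below 0.1 rad and value of joint latch above 0.18 rad and value of joint gate below 0.15 rad and contact force between the fingers and gate above 0.5 N), for 0.02 s.
4. the gate is swung past its spring roller (z of pin in the frame of index_hole below -0.028 m and horizontal distance between pin and index_hole below 0.004 m and angle between pin's own z axis and vertical below 0.1 rad and value of joint gate above 1.28 rad), for 0.05 s.
At the end, for the whole second after the job is handed in: pin let go and home in the bush (tip over 28 mm deep, within 4 mm of its axis, under 0.1 rad off upright); bolt drawn over 12 mm; gate still (under 0.1 rad/s), open 1.48 rad (85 degrees) or more, the fingers bearing on it or its catches with over 0.5 N, through the last second (z of pin in the frame of index_hole below -0.028 m and horizontal distance between pin and index_hole below 0.004 m and angle between pin's own z axis and vertical below 0.1 rad and value of joint gate above 1.48 rad and velocity of joint gate between -0.1 and 0.1 rad/s and contact force between the fingers and gate above 0.5 N and contact force between the fingers and pin below 0.1 N and value of joint bolt above 0.012 m); the arm keeps its last pose, push and grip.
It fails at once if another tool is moved by more than 40 mm (distance of any of drift, scriber, hammer, die, rivet_tin, spare_punch, snips, bin from where it was at the start of the episode above 0.04 m).
It fails at once if the drift or scriber is pulled out or tipped (angle between any of drift, scriber's own z axis and vertical above 0.35 rad).
It also fails if it takes over 61 s, if anything falls off the work surface, if the arm or the gripper's body presses on something with over 40 N, if the wrist force passes 120 N, or if a joint passes its speed limit or range.

## Robot

A 6-joint arm with a two-finger parallel gripper is mounted at the origin on the work surface. World frame = base frame: x ahead of the robot, y to its left, z up, the work surface at z = 0. Lengths are in mm, angles in rad, forces in N, time in s.
With the tool pointing down it reaches from about 325 to 775 mm from the base axis. Payload 9.3 kg.
Tool frame: the origin (TCP) lies midway between the tips of the shut fingers; the grasp point (between the pads) lies 19 mm behind it; z points along the fingers, y is the direction in which the jaws open and shut (so a half turn about z gives the same grasp; the last joint's range is limited). The gripper opens to 85 mm and grips with 20 to 120 N. Pads are 22 mm wide; open, the fingers measure 114 mm over their backs; the gripper's body (76 mm by 85 mm) begins 54 mm behind the grasp point. The pads swing forward as they close: fully open they stand 13 mm farther back than shut.
Start: joints at [-0.153, 0.259, 0.021, 1.334, 0, 1.418], TCP at [549.997, -0.004, 231.279] pointing down, gripper open.
Joint ranges: [-3.04, 3.04], [-0.91, 1.82], [-1.04, 1.36], [-1.92, 1.95], [-1.52, 1.45], [-3.14, 3.14]. Speed limits (rad/s): [2.22, 2.22, 2.79, 3.14, 3.14, 3.14].

## Interface

Orientations are given as a unit quaternion [x, y, z, w].
In Python, from plant import robot gives the robot as it stands. The module is installed in compiled form; this text tells all that it offers. Calls block until the motion is done:
- robot.move_ptp(position, orientation): joint-space move of the TCP to a pose.
- robot.servo_line(position, orientation=None, rate=150, threshold=None): straight line of the TCP; orientation=None keeps the orientation; rate is the mean speed in mm/s. With threshold (N) it stops when the force on the tool has changed by that much, and returns True; else False.
- robot.move_j(angles): joint-space move.
- robot.gripper_to(opening): finger opening in mm; the grip force is fixed at half the most; returns when the fingers have stopped.
- robot.wait(seconds).
- robot.ik(position, orientation): joint angles nearest the present ones, or None.
- robot.state(): the state.
- robot.snapshot(name): name is "scene" or "side" or "wrist"; returns (picture, depth): 480x640x3 uint8, red, green, blue; 480x640 float32, mm along the optical axis (not along the pixel's ray), 0 where there is no reading.
- robot.camera_model(name): a dict with "fx", "fy", "cx", "cy" (pixels), "k1" (the pictures are not rectified: a ray, as slopes to the right and down, at radius r is drawn at 1 + k1 r^2 times it, then the intrinsics apply), "R" (3x3) and "t" (3): a world point X has camera coordinates R X + t. Camera axes: x right, y down, z forward; pixel columns grow to the right and rows downward; lengths in mm; the calibration is good to about 2 mm. A picture is of the moment at which its call begins: read the wrist's pose just before it. camera_model takes no time and is no camera call; for the wrist camera it gives the pose at the moment of the call.
A pose or a line that the arm cannot do raises robot.Unreachable and nothing moves.
- robot.job_done(): hands the job in, once; it reports no verdict.
The state is a dict: "clock": time; "joint_pos": joint angles; "joint_velocities": joint speeds; "tau": joint torques, N m; "ee_pos": TCP position; "ee_rot": TCP orientation; "ft_force": force on the tool from outside, world axes, zero at the start; "wrist_torque": the same for the moment, N m; "grip_width": finger opening in mm.
Only numpy, scipy, OpenCV 4.12 (cv2) and the standard library are available. Lean on these libraries where they do the work, as an engineer would, in place of code of your own. Each camera call takes 0.05 s, during which the arm holds its last target.

## Working session

There is one attempt and no reset: what is moved stays moved. The work goes in short steps, each a Python script; the robot and the scene stay as the last script left them, time stands still between calls to the robot, and variables do not carry over. Pictures are saved under pics/ and viewed, and the job is handed in when it is done.

```bash
mkdir -p pics; ls; python3 - <<'E'
from plant import robot
import cv2,numpy as np
for n in("scene","side","wrist"):
    p,d=robot.snapshot(n); cv2.imwrite(f"pics/{n}0.png",p[:,:,::-1]); np.savez(f"{n}0.npz",p=p,d=d)
    m=robot.camera_model(n); print(n,m); np.save(f"{n}0m.npy",m,allow_pickle=True)
print(robot.state())
E
```

```text
pics
scene {'fx': 555.8773721170229, 'fy': 555.8773721170229, 'cx': 322.7105606085734, 'cy': 242.0532722489884, 'k1': -0.12533679237340023, 'R': array([[-0.8870976 ,  0.4614444 ,  0.01126543],
       [ 0.35708249,  0.7015249 , -0.61672921],
       [-0.29248922, -0.54307631, -0.78709477]]), 't': array([ 457.88299341,   37.0913393 , 1370.87289519])}
side {'fx': 491.07200162759466, 'fy': 491.07200162759466, 'cx': 317.48492235598815, 'cy': 248.6180675871237, 'k1': -0.03957983727244707, 'R': array([[ 0.83418305, -0.55124683, -0.01629645],
       [-0.35321745, -0.51135157, -0.78342645],
       [ 0.42352813,  0.65927725, -0.62127081]]), 't': array([-450.83532404,  199.43731553, 1116.95660963])}
wrist {'fx': 346.7715802520802, 'fy': 346.7715802520802, 'cx': 313.9150924113923, 'cy': 242.50616775627674, 'k1': -0.06767613833898849, 'R': array([[ 9.99999729e-01, -2.10748134e-05, -7.35364876e-04],
       [ 2.19680058e-04, -9.45427984e-01,  3.25831059e-01],
       [-7.02101361e-04, -3.25831133e-01, -9.45427723e-01]]), 't': array([-549.28452969,  -42.81981124,  381.05190729])}
{'clock': 0.15, 'joint_pos': array([-1.52581727e-01,  2.59079455e-01,  2.09646466e-02,  1.33367156e+00,
       -1.06838262e-05,  1.41823290e+00]), 'joint_velocities': array([ 0.00054295, -0.00334716,  0.00516419, -0.00107125,  0.00040124,
       -0.00017293]), 'tau': array([ 3.21120227e-03, -5.55970466e+01,  3.44662285e+01,  1.13262911e-02,
       -1.37106272e-04,  2.85134706e-05]), 'ee_pos': array([5.49811674e+02, 3.11342238e-02, 2.30807264e+02]), 'ee_rot': array([ 7.07113162e-01,  7.07100227e-01, -2.97075388e-04, -3.96005344e-04]), 'ft_force': array([ 0.23212884, -0.39539485, -0.8866434 ]), 'wrist_torque': array([ 0.00188709, -0.01040012, -0.01367349]), 'grip_width': 85.30506885281616}
```

View pics/scene0.png

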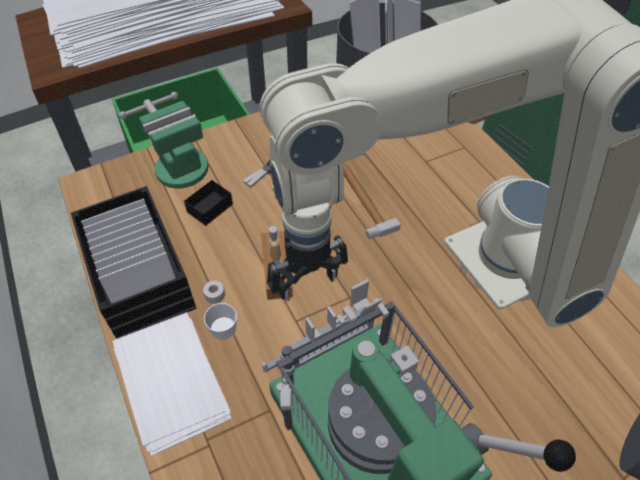

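View pics/side0.png

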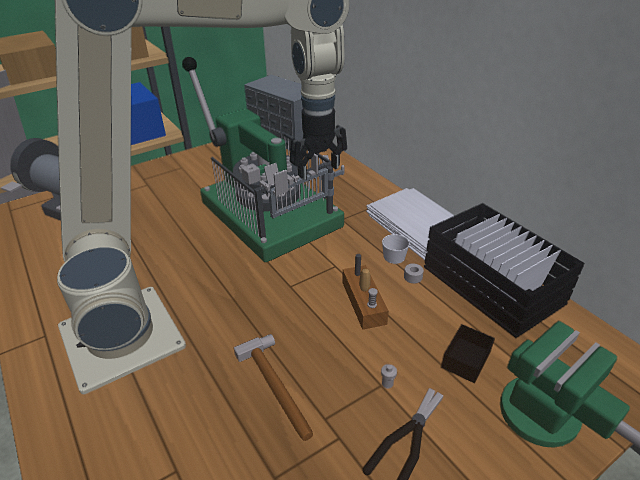

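View pics/wrist0.png

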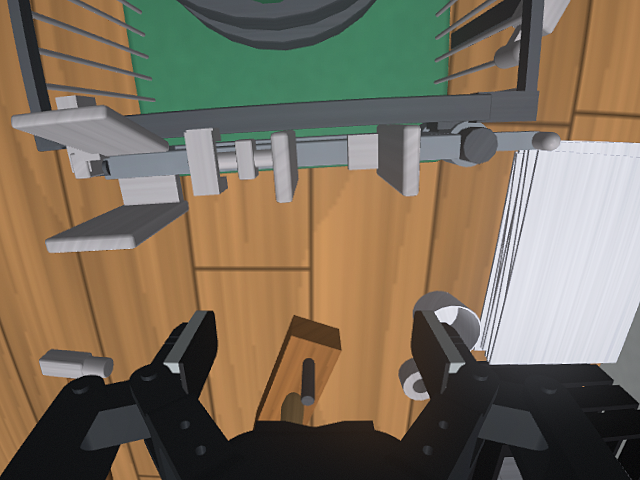

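The wrist view shows the gate along the top: hinge knob near (475,145), lug at (400,160), tab at (285,165) and latch plates at left (100,140)/(120,225). In the side view the pin (ribbed, flat cap) is nearest that camera in the block, at about (372,297). Next I'll build a point cloud.

```bash
cat > h.py <<'E'
import numpy as np,cv2
def cloud(d,m):
    K=np.array([[m['fx'],0,m['cx']],[0,m['fy'],m['cy']],[0,0,1.]])
    v,u=np.mgrid[0:480,0:640]
    n=cv2.undistortPoints(np.stack([u,v],-1).reshape(-1,1,2).astype(np.float64),K,np.array([m['k1'],0,0,0.])).reshape(480,640,2)
    c=np.dstack([n,np.ones((480,640))])*d[...,None]
    X=(c-m['t'])@m['R']; X[d<=0]=np.nan
    return X
def load(n):
    z=np.load(n+'.npz'); m=np.load(n+'m.npy',allow_pickle=True).item(); return z['p'],z['d'],m
def snap(robot,n,name):
    m=robot.camera_model(n); p,d=robot.snapshot(n)
    cv2.imwrite(f"pics/{name}.png",p[:,:,::-1]); np.savez(name+'.npz',p=p,d=d); np.save(name+'m.npy',m,allow_pickle=True)
    return p,d,m
def grid(P,R,ch,lo,hi,name,s=2):
    pass
E
python3 - <<'E'
from h import *
for n in("scene0","side0","wrist0"):
    p,d,m=load(n); X=cloud(d,m)
    # top-down ortho map colour, 1px=1mm, x 350..900 -> right ; y 350..-250 down
    im=np.zeros((600,650,3),np.uint8); zb=np.full((600,650),-1e9)
    Y=X.reshape(-1,3); C=p.reshape(-1,3); ok=np.isfinite(Y[:,0])&(Y[:,2]<295); Y=Y[ok];C=C[ok]
    o=np.argsort(Y[:,2]); Y=Y[o];C=C[o]
    a=np.round(Y[:,0]-300).astype(int); b=np.round(350-Y[:,1]).astype(int)
    k=(a>=0)&(a<650)&(b>=0)&(b<600)
    im[b[k],a[k]]=C[k][:,::-1]
    cv2.imwrite(f"pics/top_{n}.png",im)
E
cd pics; python3 -c "
import cv2,numpy as np
a=[cv2.imread(f'top_{n}.png') for n in('side0','wrist0')]
o=np.hstack([x[:, 0:500] for x in a]); cv2.imwrite('top2.png',cv2.resize(o,(800,480)))"
```

```text
(no output)
```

View pics/top_scene0.png

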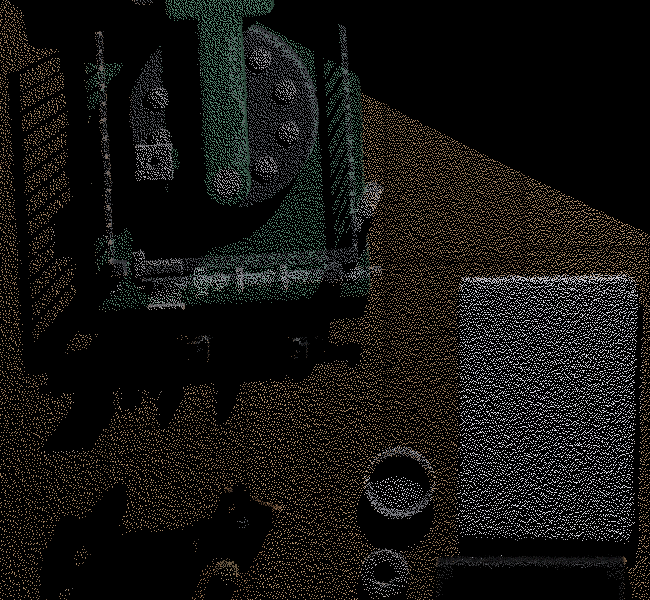

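View pics/top2.png

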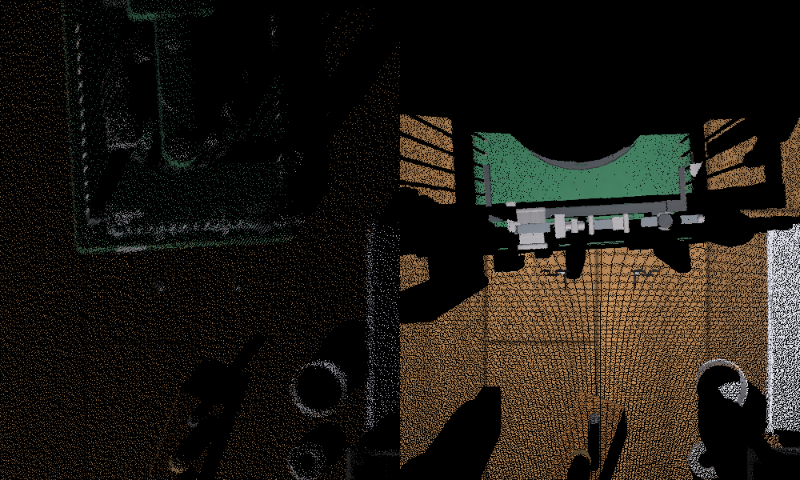

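```bash
python3 - <<'E'
from h import *
for n in("scene0","side0"):
    p,d,m=load(n); X=cloud(d,m)
    print(n)
    s=(abs(X[...,2]-204)<3)&(abs(X[...,0]-454)<30)&(abs(X[...,1]-188)<30)
    v=X[s]; 
    if len(v)>10:
        print(' bush',len(v),np.median(v,0),cv2.minAreaRect(v[:,:2].astype(np.float32)),np.percentile(v,[2,98],axis=0))
    # ram head top
    s=(abs(X[...,2]-272)<4)&(X[...,1]>120)&(abs(X[...,0]-530)<60); v=X[s]
    if len(v)>10: print(' ram',len(v),np.percentile(v,[1,50,99],axis=0))
    for lo in range(130,300,15):
        w=v[(v[:,1]>lo)&(v[:,1]<lo+15)]
        if len(w)>20: print('   ',lo,np.percentile(w[:,0],[2,98]),w[:,0].mean())
    # block top
    s=(abs(X[...,2]-45)<3)&(X[...,1]<-60)&(X[...,1]>-320)&(abs(X[...,0]-540)<90); v=X[s]
    if len(v)>10: print(' block',len(v),np.mean(v,0),cv2.minAreaRect(v[:,:2].astype(np.float32)))
    s=(X[...,2]>60)&(X[...,2]<115)&(X[...,1]<-60)&(X[...,1]>-320)&(abs(X[...,0]-540)<90)
    for z in range(50,115,5):
        w=X[s&(abs(X[...,2]-z)<2.5)]; 
        if len(w): 
            k=cv2.kmeans(w[:,:2].astype(np.float32),min(3,len(w)),None,(3,50,.1),5,0); print('   z',z,len(w),np.bincount(k[1].ravel()),k[2].round().tolist())
p,d,m=load("wrist0"); X=cloud(d,m)
for (u,v) in [(200,135),(285,140),(400,130),(475,145),(545,142),(30,118),(110,245),(100,215),(155,190),(75,100),(300,160),(240,165),(300,110),(400,105),(200,115)]:
    print((u,v),X[v,u].round(1))
E
```

```text
scene0
 bush 311 [454.49775546 187.70303642 204.78244659] ((453.7394714355469, 188.30599975585938), (37.799835205078125, 35.593055725097656), 1.1601003408432007) [[435.90539938 171.24723082 201.783936  ]
 [471.77179617 205.47698392 206.82929911]]
 ram 4585 [[471.60651486 154.47169037 268.06317798]
 [520.15056201 352.83183995 270.65449016]
 [565.63840513 410.83250435 274.70919094]]
    145 [509.98076784 545.26007487] 526.9139839689046
    160 [506.83886809 547.231343  ] 527.3927409839838
    175 [508.39078112 545.06300867] 526.725960097145
    190 [507.60633071 543.51180239] 526.007567321381
    205 [506.30349587 542.45193941] 525.1430570884103
    220 [505.13337521 540.51839505] 523.0238162472492
    235 [507.00508942 540.41771124] 523.4330943083617
    250 [506.82914198 540.5108928 ] 524.5316227766065
    265 [504.38326524 541.23436927] 522.702706189541
    280 [502.36612288 538.74932177] 520.4618930812543
    295 [504.21503857 538.18155445] 519.7985847266252
 block 422 [ 525.23644418 -247.27945561   45.11693261] ((526.3152465820312, -224.3420867919922), (166.08958435058594, 58.5023
[... 2006 characters left out ...]
95 27 [ 1  6 20] [[501.0, -281.0], [538.0, -177.0], [518.0, -232.0]]
   z 100 37 [15 12 10] [[538.0, -178.0], [516.0, -229.0], [526.0, -232.0]]
   z 105 38 [23  8  7] [[521.0, -229.0], [541.0, -179.0], [544.0, -172.0]]
   z 110 1 [2] [[183.0]]
(200, 135) [500.4  79.5 219.6]
(285, 140) [540.   78.6 255.6]
(400, 130) [578.6  81.9 251.8]
(475, 145) [nan nan nan]
(545, 142) [671.4  76.5 190.1]
(30, 118) [452.9  87.6 255.4]
(110, 245) [473.8  41.9 255.5]
(100, 215) [448.4  44.1 219.1]
(155, 190) [467.8  52.1 199.5]
(75, 100) [443.7  95.7 215.3]
(300, 160) [542.6  66.8 201.2]
(240, 165) [515.5  65.8 212.8]
(300, 110) [543.   89.9 204.5]
(400, 105) [589.1  92.3 204.5]
(200, 115) [496.4  88.1 204.4]
```

```bash
python3 - <<'E'
import cv2
for n,(x0,y0,w,h) in {"wrist0":(0,60,600,220),"side0":(190,90,200,240)}.items():
    im=cv2.imread(f"pics/{n}.png")[y0:y0+h,x0:x0+w]; s=min(800/w,600/h); cv2.imwrite(f"pics/crop_{n}.png",cv2.resize(im,None,fx=s,fy=s,interpolation=2))
E
```

```text
(no output)
```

View pics/crop_side0.png

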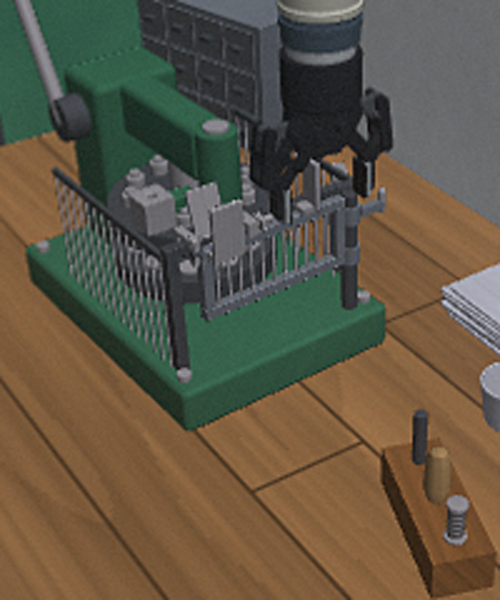

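```bash
cat >> h.py <<'E'
from scipy.spatial.transform import Rotation as Ro
def quat(yx,yy):
    y=np.array([yx,yy,0.]);y/=np.linalg.norm(y); z=np.array([0,0,-1.]); x=np.cross(y,z)
    return Ro.from_matrix(np.stack([x,y,z],1)).as_quat()
E
python3 - <<'E'
from h import *
from plant import robot
long=np.array([np.cos(np.radians(70.6)),np.sin(np.radians(70.6))]); sh=np.array([long[1],-long[0]])
q=quat(*sh)
pin=np.array([506.5,-277])
g=pin-50*long
for s in(1,-1):
    print(s,robot.ik([*pin,60],quat(*(s*sh))))
ym=np.array([-.9988,-.05]);xm=np.array([-.05,.9988]);H=np.array([631.4,73.7])
for s in(1,-1):
    print('bush',s,robot.ik([453.5,187,215],quat(*(s*xm))))
    for a in(0,.5,1,1.65,1.75):
        R=Ro.from_euler('z',a).as_matrix()[:2,:2]
        print(a,robot.ik([*(H+R@(168*ym-3*xm)),222],quat(*(s*R@xm))))
    print('bolt',robot.ik([*(H+72*ym),222],quat(*(s*ym))))
robot.move_ptp([*g,220],q)
p,d,m=snap(robot,"wrist","w1")
s=robot.state();print(s['clock'],s['ee_pos'],s['joint_pos'])
E
```

```text
1 [-0.6457766   0.40504787 -0.2174755   0.94827296  0.          1.2636136 ]
-1 [-0.6457766   0.40504787 -0.2174755   0.94827296  0.         -1.87797905]
bush 1 [ 0.21984627  0.16302957 -0.14550929  1.26225747  0.          0.16982795]
0 [-0.04608092  0.12187325 -0.17744879  1.27147429  0.         -0.09609924]
0.5 [-0.20548123  0.15946233 -0.1319536   1.2793804   0.         -0.75549955]
1 [-0.2839273   0.27040898  0.01431407  1.31470142  0.         -1.33394561]
1.65 [-0.26663152  0.45933009  0.3026681   1.41413434  0.         -1.96664984]
1.75 [-0.25546441  0.48898497  0.3521935   1.43400486  0.         -2.05548272]
bolt [-0.02416822  0.28505675  0.03493548  1.32067506  0.         -1.64498286]
bush -1 [ 0.21984627  0.16302957 -0.14550929  1.26225747  0.         -2.97176471]
0 [-0.04608092  0.12187325 -0.17744879  1.27147429  0.          3.04549342]
0.5 [-0.20548123  0.15946233 -0.1319536   1.2793804   0.          2.38609311]
1 [-0.2839273   0.27040898  0.01431407  1.31470142  0.          1.80764704]
1.65 [-0.26663152  0.45933009  0.3026681   1.41413434  0.          1.17494281]
1.75 [-0.25546441  0.48898497  0.3521935   1.43400486  0.          1.08610993]
bolt [-0.02416822  0.28505675  0.03493548  1.32067506  0.          1.49660979]
1.45 [ 490.44408973 -322.99142137  220.21192962] [-7.25355133e-01  3.25669336e-01  8.91353327e-02  1.33408676e+00
  2.66014348e-04  1.18225487e+00]
```

View pics/w1.png

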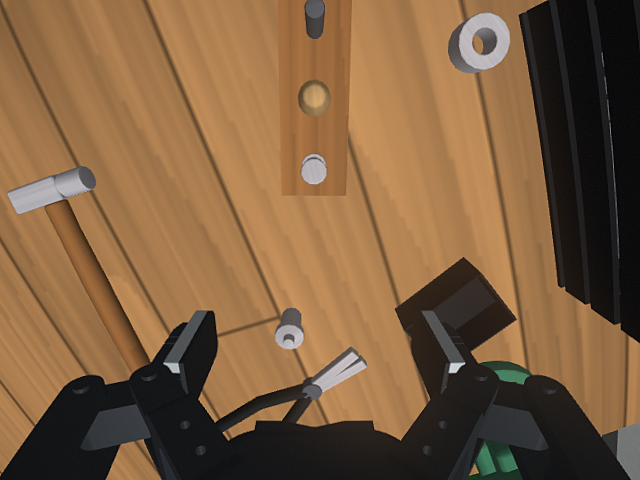

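Looking down on the block, the pin cap is at about (314,168), with the scriber (314,98) and drift (315,15) behind it.

```bash
python3 - <<'E'
from h import *
p,d,m=load("w1"); X=cloud(d,m)
s=(X[...,2]>84)&(X[...,2]<94); s[:,:280]=0;s[:,350:]=0;s[:120]=0;s[220:]=0
v=X[s]; print(len(v),v.mean(0),cv2.minEnclosingCircle(v[:,:2].astype(np.float32)))
s=abs(X[...,2]-45)<2.5; s[200:]=0; s[:,:270]=0; s[:,360:]=0
v=X[s]; print(cv2.minAreaRect(v[:,:2].astype(np.float32)),np.percentile(v[:,2],[5,50,95]))
E
```

```text
542 [ 505.6399995  -277.11231316   89.14718912] ((505.4670104980469, -277.4878234863281), 10.431882858276367)
((523.5101318359375, -228.16586303710938), (160.7145538330078, 60.32230758666992), 70.42955017089844) [44.10189808 45.37640612 46.60994952]
```

```bash
python3 - <<'E'
from h import *
from plant import robot
a=np.radians(70.5); q=quat(np.sin(a),-np.cos(a))
robot.move_ptp([505.6,-277.2,130],q)
robot.gripper_to(45)
print(robot.servo_line([505.6,-277.2,51.5],rate=100,threshold=12)); print(robot.state()['ee_pos'])
robot.gripper_to(12); s=robot.state(); print(s['grip_width'],s['ee_pos'],s['ft_force'])
robot.servo_line([505.6,-277.2,150],rate=120)
s=robot.state(); print(s['clock'],s['grip_width'],s['ee_pos'],s['ft_force'])
p,d,m=snap(robot,"side","s2");p,d,m=snap(robot,"wrist","w2")
E
python3 - <<'E'
import cv2
im=cv2.imread("pics/s2.png")[150:330,280:460]
cv2.imwrite("pics/s2c.png",cv2.resize(im,(600,600),interpolation=2))
E
```

```text
False
[ 505.90158286 -277.43564321   52.01955423]
18.036564268249005 [ 505.98271926 -277.47160821   52.26547745] [-1.16596472  0.72227003  6.82529693]
4.7 18.045690620483256 [ 505.2197802  -276.95359455  149.15350524] [-0.33208825 -0.56152523 -1.65762369]
```

View pics/s2c.png

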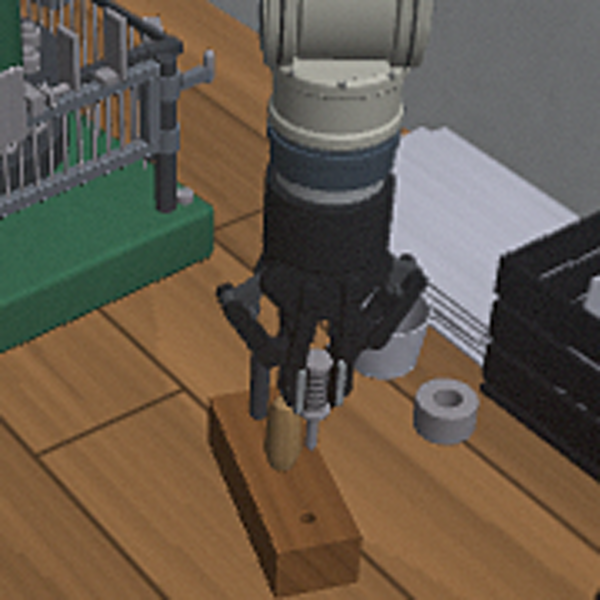

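View pics/w2.png

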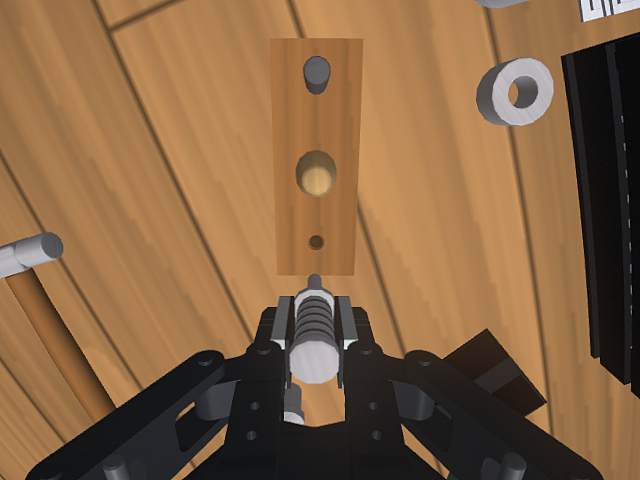

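The pin is held upright and straight. Its empty hole shows at about (315,242), which gives a pixel reference: the bush mouth should appear there when I hover the same height above it.

```bash
python3 - <<'E'
from h import *
from plant import robot
q=quat(-.05,.9988)
robot.servo_line([505.6,-277.2,340],rate=250)
robot.move_ptp([453.5,187,340],q)
robot.servo_line([453.5,187,308],rate=100); robot.wait(0.2)
p,d,m=snap(robot,"wrist","w3")
s=robot.state(); print(s['clock'],s['grip_width'],s['ee_pos'],s['ft_force'])
X=cloud(d,m)
v=X[(abs(X[...,2]-204)<4)&(abs(X[...,0]-453)<25)&(abs(X[...,1]-187)<25)]
print(len(v),v.mean(0),cv2.minAreaRect(v[:,:2].astype(np.float32)))
p2,d2,m2=load("w2");X2=cloud(d2,m2)
E
```

```text
8.1333 18.060811665680372 [453.74389797 186.99279224 308.55978623] [-0.71715596  0.07384405 -1.66084218]
2125 [452.05637073 186.33670422 204.24971713] ((452.7686462402344, 186.36029052734375), (36.77827835083008, 35.869144439697266), 2.842987537384033)
```

View pics/w3.png

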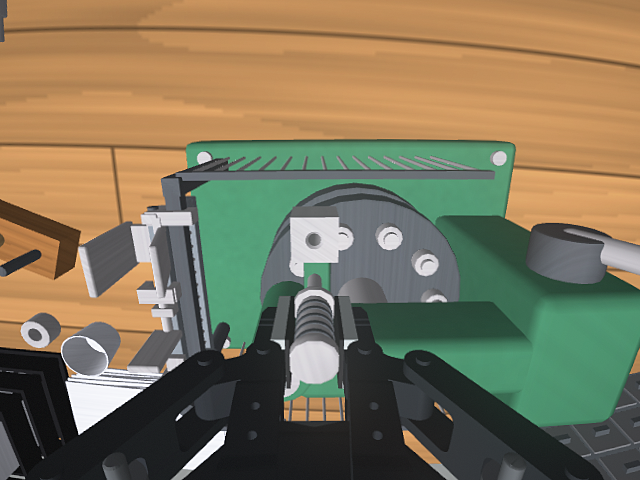

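The bush mouth is at about (314,239), within 2–3 px of the reference. I'll compute the exact offset.

```bash
python3 - <<'E'
from h import *
for n,(u,v) in {"w2":(316,242),"w3":(314,239)}.items():
    p,d,m=load(n); g=cv2.cvtColor(p,cv2.COLOR_RGB2GRAY)[v-14:v+15,u-14:u+15].astype(int)
    print(n); print(g[2:-2:2,2:-2:2])
    t=(g.min()+np.median(g))/2
    k,l,st,c=cv2.connectedComponentsWithStats((g<t).astype(np.uint8)); i=1+np.argmin(np.hypot(*(c[1:]-14).T)); print(t,st[i],c[i]+[u-14,v-14])
    X=cloud(d,m); print(X[v-12:v+13,u-12:u+13,2][::6,::6].round())
    a=c[i]+[u-14,v-14]
    K=np.array([[m['fx'],0,m['cx']],[0,m['fy'],m['cy']],[0,0,1.]])
    r=cv2.undistortPoints(a.reshape(1,1,2),K,np.array([m['k1'],0,0,0.])).ravel()
    C=-m['R'].T@m['t']; D=m['R'].T@np.array([*r,1]); h=45 if n=='w2' else 204
    print(C+D*(h-C[2])/D[2])
E
```

```text
w2
[[124 123 123 123 118 116 115 112 111 114 119 119 119]
 [124 123 124 123 119 117 115 112 111 116 119 118 118]
 [124 123 122 122 122 122 118 109 113 115 120 120 118]
 [124 123 124 129  72  61  58  53  90 114 120 119 119]
 [124 124 124  83  60  62  65  64  56  87 122 119 118]
 [124 125 122  62  68  70  68  62  60  73 114 119 118]
 [124 122 114  61  69  68  65  61  59  75 110 120 118]
 [124 126 105  70  64  65  63  61  54  73 111 120 119]
 [123 124 118 100  72  62  61  60  73  86 123 119 119]
 [125 125 125 110  86  84  80  74  83 119 122 119 119]
 [124 122 123 123 123 124 117 115 114 116 122 118 119]
 [124 124 122 122 120 119 117 113 112 116 121 118 119]
 [124 123 123 122 120 119 116 113 113 116 121 118 118]]
86.0 [  7   7  15  15 159] [316.1509434  241.91823899]
[[46. 44. 46. 46. 46.]
 [45. 44. 17. 46. 47.]
 [45. 37. 31. 44. 45.]
 [46. 44. 46. 46. 45.]
 [45. 45. 45. 45. 46.]]
[ 506.13970705 -278.38609225   45.        ]
w3
[[220 219 223 224 222 222 219 213 219 220 221 222 223]
 [222 222 220 220 225 224 223 222 218 216 220 221 220]
 [220 221 224 223 224 233 223 227 226 221 215 220 220]
 [220 219 223 209 152 162 135 196 206 223 222 219 216]
 [216 219 219 138 101  93  97 114 140 221 223 223 221]
 [220 223 161 115  93  95  99 118 135 167 223 225 223]
 [218 229 123 105  95  95 100 119 135 157 222 224 226]
 [222 225 122 109  94  96 101 119 134 184 222 221 221]
 [220 230 146 138  93  95 101 118 128 202 214 226 223]
 [221 221 208 137 148 119  99 140 199 201 220 222 222]
 [218 219 226 208 151 161 168 181 190 217 219 223 221]
 [224 221 218 224 227 227 220 221 224 223 221 217 221]
 [222 223 223 220 219 223 221 228 220 220 222 222 220]]
152.0 [  6   8  14  15 155] [312.53548387 239.59354839]
[[204. 205. 203. 204. 205.]
 [205. 205. 203. 205. 203.]
 [204. 196. 188. 199. 205.]
 [204. 203. 202. 204. 204.]
 [206. 203. 204. 204. 204.]]
[452.63365114 185.4713436  204.        ]
```

```bash
python3 - <<'E'
from h import *
from plant import robot
b=[452.2,185.6]
robot.servo_line([*b,260],rate=100); robot.wait(.2)
s=robot.state(); print(s['ee_pos'],s['ft_force'])
r=robot.servo_line([*b,225],rate=40,threshold=10)
s=robot.state(); print(r,s['clock'],s['grip_width'],s['ee_pos'],s['ft_force'],s['wrist_torque'])
E
```

```text
[452.50748775 185.67694507 260.63900203] [ 0.27640016 -0.15738541 -0.70381095]
False 9.9917 18.011882366542462 [452.17930634 185.65359694 225.02353497] [ 0.12040682  1.78712578 -2.04353694] [ 0.41876741 -0.06158336  0.05259017]
```

```bash
python3 - <<'E'
from h import *
from plant import robot
b=[452.2,185.6]
r=robot.servo_line([*b,210.5],rate=40,threshold=15); robot.wait(.1)
s=robot.state(); print(r,s['clock'],s['grip_width'],s['ee_pos'],s['ft_force'],s['wrist_torque'])
robot.gripper_to(45)
s=robot.state(); print(s['clock'],s['ee_pos'],s['ft_force'])
robot.servo_line([*b,310],rate=150); robot.wait(.1)
snap(robot,"wrist","w4"); p,d,m=load("w4"); X=cloud(d,m)
v=X[(X[...,2]>240)&(X[...,2]<258)&(abs(X[...,0]-453)<20)&(abs(X[...,1]-187)<20)]
print(len(v),v.mean(0))
E
```

```text
True 10.475 18.53651680965728 [452.90593872 185.85730787 211.24185151] [0.84367842 1.19971137 4.9556963 ] [ 0.07645609 -0.14439609  0.04230788]
10.85 [452.3390325  185.88313651 210.81447881] [-0.62781042  0.15599351 -0.92326993]
785 [451.58770189 185.45810452 248.09886252]
```

View pics/w4.png

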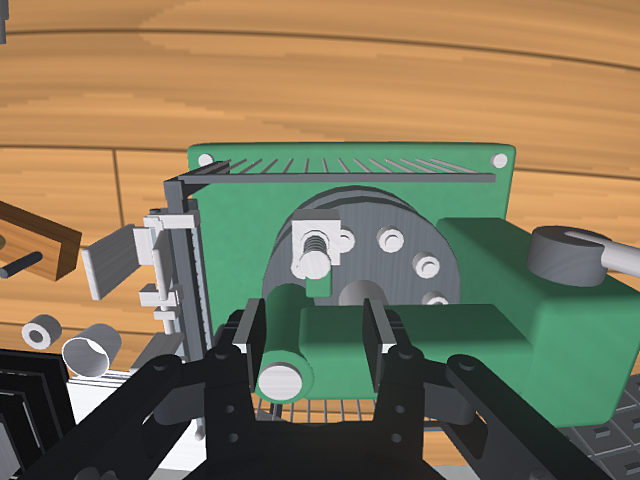

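Cap top is at z 248.1, so the pin is home. Next I'll refine the positions of the catches from the first wrist picture.

```bash
python3 - <<'E'
from h import *
b=np.array([452.3,185.8])
p,d,m=load("wrist0"); X=cloud(d,m)-[.5,-.87,0]  # bias: tool x=+y, tool y=+x
for th in(.04,.05,.06):
    xm=np.array([-np.sin(th),np.cos(th)]); ym=np.array([-np.cos(th),-np.sin(th)])
    H=b-122*xm-172*ym; print(th,H)
    L=np.dstack([(X[...,:2]-H)@xm,(X[...,:2]-H)@ym,X[...,2]])
    for nm,(lo,hi),(xl,xh) in[("lug",(35,60),(-20,20)),("tab",(80,110),(-20,20)),("plate",(140,195),(-36,-15)),("paddle",(140,195),(10,35))]:
        s=(L[...,2]>250)&(L[...,2]<259)&(L[...,1]>lo)&(L[...,1]<hi)&(L[...,0]>xl)&(L[...,0]<xh); v=L[s]
        print(nm,len(v),np.percentile(v[:,:2],[3,50,97],axis=0).round(1).tolist(), np.polyfit(v[:,0],v[:,1],1).round(2) if nm in('lug','tab') else np.polyfit(v[:,1],v[:,0],1).round(2))
    s=(abs(L[...,2]-204)<2)&(L[...,1]>10)&(L[...,1]<150)&(L[...,0]>0)&(L[...,0]<40);v=L[s]; print('bar',len(v),np.polyfit(v[:,1],v[:,0],1))
E
```

```text
0.04 [629.04111712  70.77575247]
lug 1394 [[-7.0, 44.6], [4.5, 47.9], [14.9, 50.1]] [2.000e-02 4.762e+01]
tab 1255 [[-7.7, 88.1], [4.0, 90.8], [14.3, 93.7]] [ 0.   90.81]
plate 1704 [[-23.6, 147.6], [-20.1, 163.6], [-17.8, 181.4]] [-1.000e-02 -1.845e+01]
paddle 1929 [[20.8, 148.4], [23.7, 164.2], [26.6, 182.0]] [-1.000e-02  2.617e+01]
bar 7955 [-5.70418833e-03  2.13225421e+01]
0.05 [630.18250344  72.54888535]
lug 1394 [[-8.2, 45.7], [3.3, 49.0], [13.7, 51.3]] [1.000e-02 4.885e+01]
tab 1255 [[-8.5, 89.3], [3.2, 92.0], [13.5, 94.9]] [-1.000e-02  9.202e+01]
plate 1704 [[-23.6, 149.0], [-20.2, 165.0], [-17.9, 182.8]] [ -0.   -20.11]
paddle 1929 [[20.8, 149.4], [23.6, 165.1], [26.6, 182.9]] [-1.00e-02  2.45e+01]
bar 7940 [3.51544210e-03 1.97263659e+01]
0.06 [631.30610166  74.33334324]
lug 1394 [[-9.5, 46.9], [2.0, 50.2], [12.5, 52.5]] [-0.   50.08]
tab 1255 [[-9.2, 90.4], [2.4, 93.2], [12.7, 96.1]] [-2.000e-02  9.323e+01]
plate 1704 [[-23.6, 150.4], [-20.3, 166.5], [-17.9, 184.2]] [ 1.000e-02 -2.178e+01]
paddle 1929 [[20.7, 150.3], [23.5, 166.1], [26.5, 184.0]] [ 0.   22.83]
bar 7916 [1.20676265e-02 1.81914195e+01]
```

```bash
cat >> h.py <<'E'
b=np.array([452.3,185.8]); th=.048
xm=np.array([-np.sin(th),np.cos(th)]); ym=np.array([-np.cos(th),-np.sin(th)])
H=b-122*xm-172*ym
def loc(X): return np.dstack([(X[...,:2]-H)@xm,(X[...,:2]-H)@ym,X[...,2]])
E
python3 - <<'E'
from h import *
from plant import robot
q=quat(*ym)
robot.move_ptp([*(H+72*ym),320],q); robot.gripper_to(62); robot.wait(.2)
p,d,m=snap(robot,"wrist","w5")
s=robot.state(); print(s['clock'],s['grip_width'],s['ee_pos'])
L=loc(cloud(d,m))
for nm,(lo,hi),(xl,xh) in[("lug",(35,60),(-20,20)),("tab",(80,110),(-20,20)),("plate",(140,195),(-36,-15)),("paddle",(140,195),(10,35))]:
    s=(L[...,2]>250)&(L[...,2]<259)&(L[...,1]>lo)&(L[...,1]<hi)&(L[...,0]>xl)&(L[...,0]<xh); v=L[s]
    if len(v): print(nm,len(v),np.percentile(v[:,:2],[3,50,97],axis=0).round(1).tolist())
E
```

```text
13.9583 62.45967824259947 [558.02118807  68.78065459 320.01127479]
lug 337 [[-10.1, 44.6], [0.1, 47.5], [12.1, 50.2]]
tab 333 [[-10.6, 88.5], [0.1, 91.1], [12.1, 94.1]]
plate 616 [[-25.4, 148.4], [-23.2, 165.0], [-19.7, 182.1]]
paddle 568 [[19.4, 148.7], [21.5, 166.6], [25.5, 183.2]]
```

View pics/w5.png

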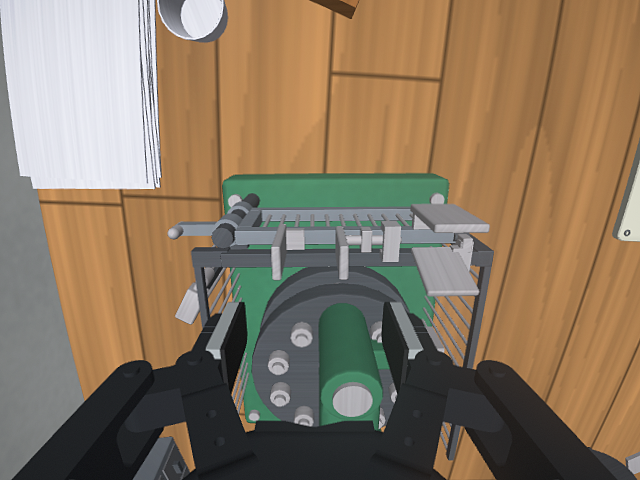

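Lug at (278,250), tab at (343,252), and a staple at (391,243) that leaves just the stated clearance. The jaws straddle both plates, so I'll descend and squeeze in steps.

```bash
python3 - <<'E'
from h import *
from plant import robot
q=quat(*ym)
r=robot.servo_line([*(H+69.3*ym),221],q,rate=90,threshold=10)
s=robot.state(); print(r,s['clock'],s['grip_width'],s['ee_pos'],s['ft_force'])
if not r:
    # feel for the lug: move +y until the lug finger touches
    r=robot.servo_line([*(H+81*ym),221],q,rate=20,threshold=5)
    s=robot.state(); print('lug touch',r,s['clock'],s['grip_width'],(s['ee_pos'][:2]-H)@ym,s['ft_force'],s['ft_force'][:2]@ym)
    snap(robot,"side","s6");snap(robot,"wrist","w6")
E
```

```text
False 15.2083 62.15014724310257 [560.9673722   68.87336779 221.55909734] [-0.7386332   0.33270329  0.74197788]
lug touch True 15.6167 61.68374597400692 75.08175725690333 [3.02447533 0.69631021 2.04399275] -3.054401863385788
```

View pics/w6.png

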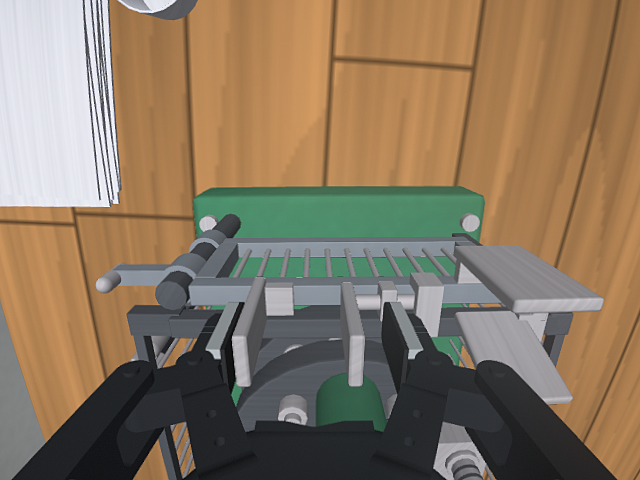

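Lug felt at 44.2 mm in my frame, so the hinge sits 1.8 mm off. I'll correct for that and squeeze in steps.

```bash
echo 'H=H-1.8*ym' >> h.py; python3 - <<'E'
from h import *
from plant import robot
q=quat(*ym)
for w in(54,48,42,36,31):
    robot.servo_line([*(H+(45.5+w/2)*ym),221],q,rate=40)
    robot.gripper_to(w)
    s=robot.state(); print(w,s['clock'],s['grip_width'],((s['ee_pos'][:2]-H)@ym).round(2),s['ft_force'].round(1))
snap(robot,"wrist","w7")
robot.gripper_to(48); 
robot.servo_line([*(H+66*ym),300],q,rate=150)
robot.wait(.1)
p,d,m=snap(robot,"wrist","w8")
s=robot.state(); print(s['clock'],s['grip_width'],s['ee_pos'])
L=loc(cloud(d,m))
for nm,(lo,hi),(xl,xh) in[("lug",(35,57),(-20,20)),("tab",(60,110),(-20,20)),("plate",(140,195),(-36,-15)),("paddle",(140,195),(10,35))]:
    s=(L[...,2]>250)&(L[...,2]<259)&(L[...,1]>lo)&(L[...,1]<hi)&(L[...,0]>xl)&(L[...,0]<xh); v=L[s]
    if len(v): print(nm,len(v),np.percentile(v[:,:2],[3,50,97],axis=0).round(1).tolist())
E
```

```text
54 16.2333 53.891401175503596 72.64 [0.1 0.3 0.3]
48 16.7167 48.165406607665105 69.95 [-4.2 -0.2  2.9]
42 17.2 41.992938904366476 66.61 [-4.4  0.4  2.3]
36 17.6833 35.87906690533959 63.6 [-3.9 -0.3  2. ]
31 18.1583 31.165967855316744 61.05 [-3.7 -0.1  1.9]
19.3417 47.78749179921995 [565.54127175  69.10943484 298.78278541]
lug 412 [[-10.2, 46.4], [-0.0, 49.3], [12.3, 52.0]]
tab 386 [[-10.3, 70.9], [0.1, 73.6], [12.0, 76.3]]
plate 734 [[-25.4, 150.5], [-23.1, 167.1], [-19.6, 184.1]]
paddle 669 [[19.4, 151.1], [21.4, 167.6], [25.2, 184.7]]
```

View pics/w7.png

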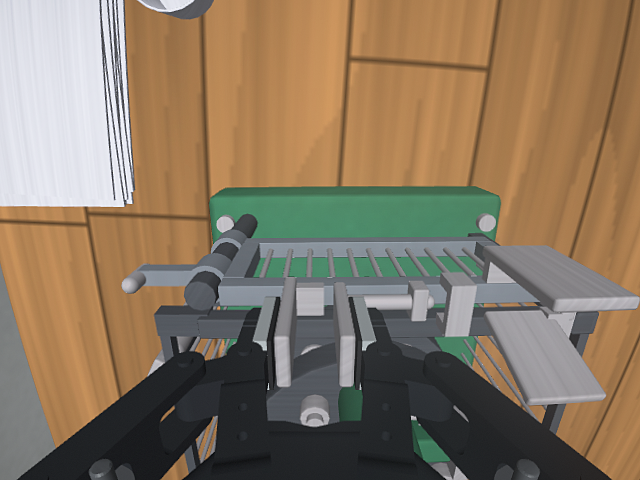

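View pics/w8.png

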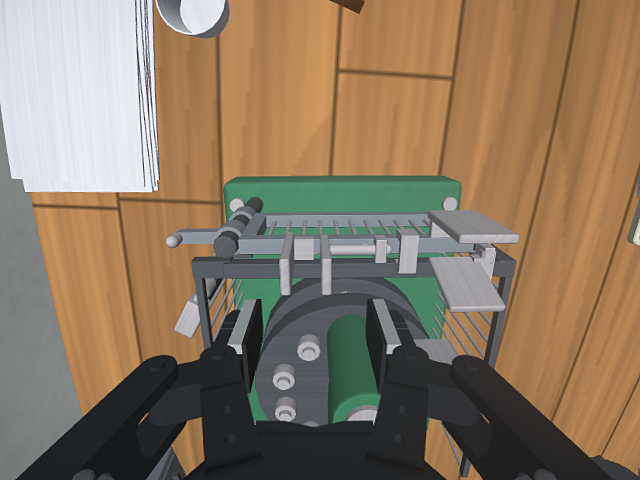

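The bolt is drawn: its tip is clear of the staple at (380,250), and the tab outer face is at 76 mm. Next is the latch.

```bash
cat >> h.py <<'E'
def gp(a,x,y=168,z=221):
    R=Ro.from_euler('z',a).as_matrix()[:2,:2]
    return [*(H+R@(y*ym+x*xm)),z],quat(*(R@xm))
E
python3 - <<'E'
from h import *
from plant import robot
robot.gripper_to(59)
robot.move_ptp(*gp(0,2.5,z=300))
p,q=gp(0,2.5,z=221)
r=robot.servo_line(p,q,rate=90,threshold=8)
s=robot.state(); print(r,s['clock'],s['grip_width'],s['ee_pos'],s['ft_force'])
if not r:
    p,q=gp(0,15); r=robot.servo_line(p,q,rate=25,threshold=5)
    s=robot.state(); print('plate touch',r,s['clock'],s['grip_width'],(s['ee_pos'][:2]-H)@xm,s['ft_force'])
snap(robot,"wrist","w9")
E
```

```text
False 22.025 58.941923929141005 [464.10658549  66.72468056 221.483271  ] [-0.4421659  -0.72677671 -0.16297362]
plate touch True 22.3083 59.093211745687995 4.765516739135085 [-0.63375426 -3.92570663  4.35827122]
```

View pics/w9.png

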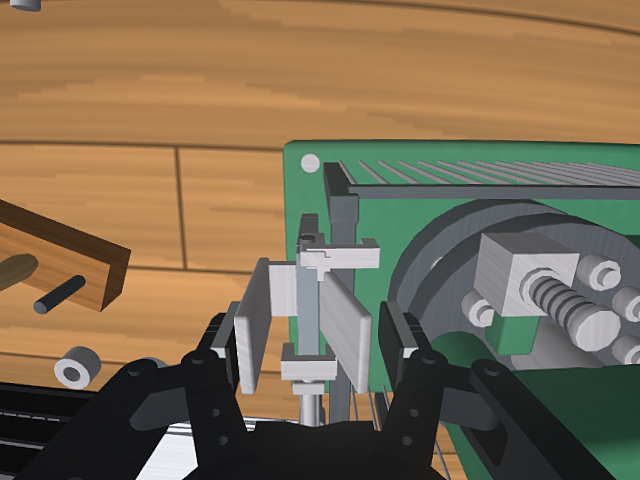

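The jaws straddle the plate (left, 255,325) and the paddle (right, 345,325). The left pad touches the plate at about -25 mm. Squeezing now.

```bash
python3 - <<'E'
from h import *
from plant import robot
for w in(50,44,38,33):
    p,q=gp(0,-25.+w/2); robot.servo_line(p,q,rate=60)
    robot.gripper_to(w)
    s=robot.state(); print(w,s['clock'],s['grip_width'],((s['ee_pos'][:2]-H)@xm).round(2),s['ft_force'].round(1))
p,q=gp(0,-25+15); robot.servo_line(p,q,rate=60); robot.gripper_to(26)
s=robot.state(); print(s['clock'],s['grip_width'],((s['ee_pos'][:2]-H)@xm).round(2),s['ft_force'].round(1))
snap(robot,"wrist","w10")
E
```

```text
50 22.8667 49.924969398661425 0.13 [-1.6 -0.1  2. ]
44 23.35 44.140051026149756 -3.25 [-2.2  1.1  5.9]
38 23.8333 37.871388627754094 -6.34 [0.2 1.  4.3]
33 24.3083 33.35734038442437 -8.6 [-1.1  1.   7.9]
24.775 28.30883080628729 -9.99 [-3.2 -2.1 13.5]
```

View pics/w10.png

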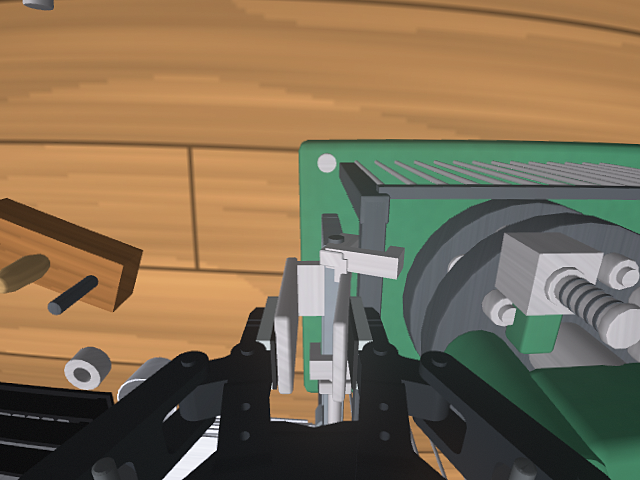

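The latch is fully squeezed at 28.3 mm and its tooth arm is lifted at (365,262). Swinging the gate, checking forces first.

```bash
python3 - <<'E'
from h import *
from plant import robot
for a in np.arange(.06,.43,.06):
    p,q=gp(a,-10.5); robot.servo_line(p,q,rate=60)
    s=robot.state(); f=s['ft_force']; print(round(a,2),s['clock'],s['grip_width'].round(1),f.round(1))
    if np.linalg.norm(f)>45: print('stop');break
snap(robot,"wrist","w11")
E
```

```text
Traceback (most recent call last):
AttributeError: 'float' object has no attribute 'round'
```

```bash
python3 - <<'E'
from h import *
from plant import robot
for a in np.arange(.12,.43,.06):
    p,q=gp(a,-10.5); robot.servo_line(p,q,rate=60)
    s=robot.state(); f=s['ft_force']; print(round(a,2),s['clock'],round(s['grip_width'],1),f.round(1),s['wrist_torque'].round(2))
    if np.linalg.norm(f)>45: print('stop');break
snap(robot,"wrist","w11")
E
```

```text
0.12 25.4667 28.3 [-1.4  0.1 11.1] [1.76 0.36 0.01]
0.18 25.7833 28.5 [-0.2  0.4 10.7] [ 1.77  0.22 -0.04]
0.24 26.1 28.5 [ 1.3  1.3 11.6] [ 1.88  0.17 -0.04]
0.3 26.4167 28.7 [ 1.5  1.8 11.7] [ 1.92  0.1  -0.08]
0.36 26.7333 28.4 [ 3.1  2.5 11.1] [ 2.05  0.05 -0.02]
0.42 27.05 28.8 [ 3.6  2.3 11.2] [ 2.18  0.   -0.03]
```

View pics/w11.png

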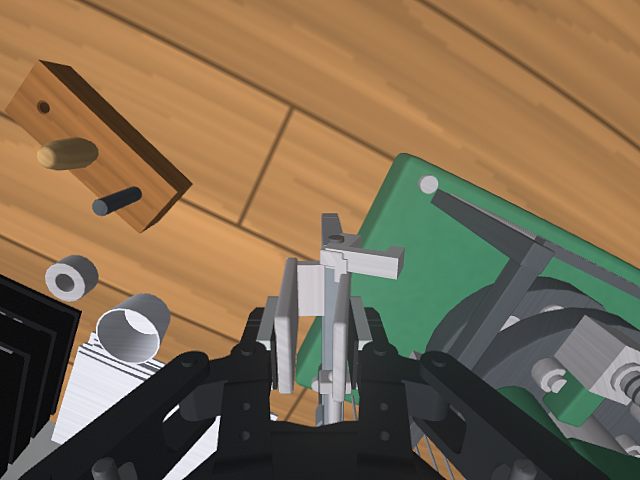

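The gate is off the bar and moving with the gripper. Carrying on past the roller.

```bash
python3 - <<'E'
from h import *
from plant import robot
for a in np.append(np.arange(.5,1.65,.08),1.66):
    p,q=gp(a,-10.5); robot.servo_line(p,q,rate=70)
    s=robot.state(); f=s['ft_force']; print(round(a,2),round(s['clock'],2),round(s['grip_width'],1),f.round(1),s['wrist_torque'].round(2))
    if np.linalg.norm(f)>55: print('stop');break
robot.wait(.3)
snap(robot,"wrist","w12");snap(robot,"side","s12");snap(robot,"scene","c12")
s=robot.state(); print(s['clock'],s['ee_pos'],s['ft_force'],Ro.from_quat(s['ee_rot']).as_matrix()[:,1])
E
```

```text
0.5 27.44 28.7 [ 4.7  5.  10.9] [ 2.32  0.   -0.04]
0.58 27.78 28.7 [ 5.4  4.4 10.5] [ 2.48  0.04 -0.09]
0.66 28.12 28.8 [ 5.2  6.5 11.3] [ 2.64  0.03 -0.12]
0.74 28.47 28.5 [ 5.8  7.2 12.1] [ 2.77  0.09 -0.19]
0.82 28.81 28.4 [ 6.3  8.5 12. ] [ 2.99  0.2  -0.24]
0.9 29.15 28.5 [ 1.1 11.4 14.3] [ 3.41  1.06 -0.67]
0.98 29.49 28.2 [ 6.1 11.1 13.5] [ 3.04  0.63 -0.42]
1.06 29.83 28.3 [ 7.9 10.4 12.9] [ 2.87  0.33 -0.29]
1.14 30.18 28.6 [11.7  8.8 10.4] [ 2.63 -0.47 -0.07]
1.22 30.52 28.3 [ 6.5 11.4 12.6] [ 2.98  0.5  -0.39]
1.3 30.86 28.4 [ 5.2 12.3 14.3] [ 2.95  1.21 -0.63]
1.38 31.2 27.9 [ 4.7 12.8 13. ] [ 2.92  1.34 -0.69]
1.46 31.54 28.1 [ 2.8 13.2 14. ] [ 2.71  1.5  -0.79]
1.54 31.88 28.3 [ 2.9 11.5 13. ] [ 2.59  1.68 -0.84]
1.62 32.23 28.5 [ 1.5 12.7 13.5] [ 2.38  1.8  -0.85]
1.66 32.48 28.3 [ 2.  11.7 14.8] [ 2.36  1.93 -0.98]
32.925 [664.84435133 -90.56174632 221.93626928] [ 1.42788617 11.87835395 12.94701412] [-9.90576863e-01 -1.36956174e-01 -6.96947899e-04]
```

View pics/w12.png

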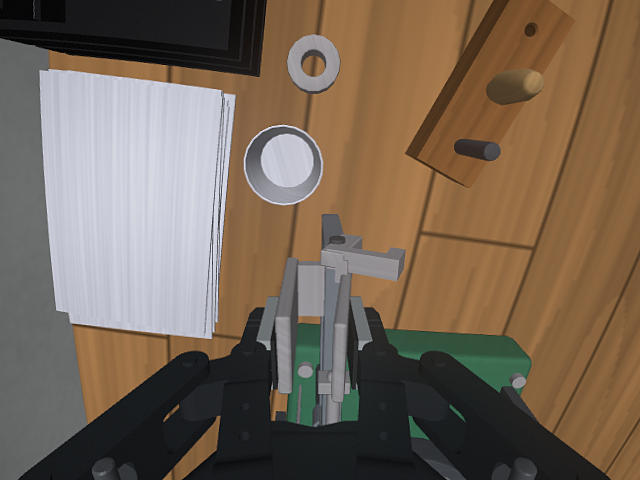

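View pics/c12.png

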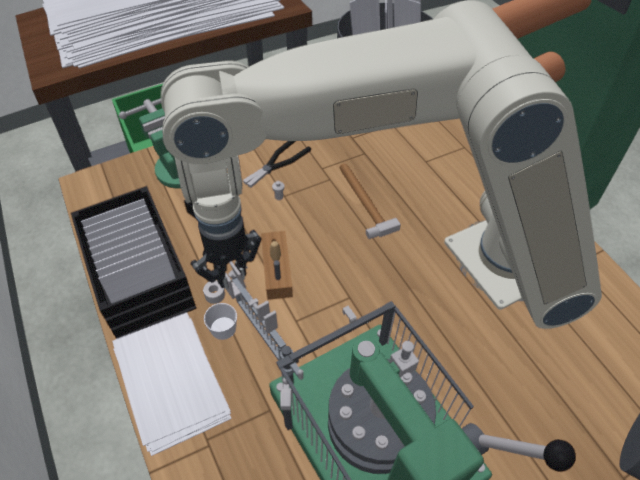

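The gate is held at about 1.66 rad. In the scene view the pin stands in the bush at (405,352) and the gate runs from (290,365) to (235,275). One numeric check, then I hand in.

```bash
python3 - <<'E'
from h import *
from plant import robot
p,d,m=load("c12"); X=cloud(d,m)
v=X[(X[...,2]>240)&(X[...,2]<258)&(np.hypot(X[...,0]-b[0],X[...,1]-b[1])<20)]; print('cap',len(v),v.mean(0))
L=loc(X); a=np.arctan2(-L[...,0],L[...,1]); r=np.hypot(L[...,0],L[...,1])
s=(abs(L[...,2]-198)<6)&(r>20)&(r<140)&(a>1)&(a<2)
print('gate angle',s.sum(),np.percentile(a[s],[10,50,90]))
s=(L[...,2]>225)&(L[...,2]<258)&(r>40)&(r<105)&(a>1)&(a<2.1); g=L[s]; ang=1.66
yy=-g[:,0]*np.sin(ang)+g[:,1]*np.cos(ang)
print('catches along gate',np.histogram(np.hypot(g[:,0],g[:,1]),bins=range(40,110,5)))
s=robot.state(); print(s['clock'],abs(s['joint_velocities']).max(),s['grip_width'])
robot.job_done()
E
```

```text
cap 109 [454.34103695 187.94402907 248.45632767]
gate angle 178 [1.5663829  1.69465798 1.83535109]
catches along gate (array([ 90,  55,   0,   0,   0, 108,  40,   0,   0,   0,   0,   0,   0]), array([ 40,  45,  50,  55,  60,  65,  70,  75,  80,  85,  90,  95, 100,
       105]))
32.925 0.0024080076824174084 28.34452276610494
the job is handed in; nothing more can be done
```

I did the whole job in the required order and handed it in at 32.9 s of the 61 s allowed, with the gripper still holding the gate open by its latch plates. `job_done()` gives no verdict, so the results below are my own last measurements.

- **Index pin:** it is home in the bush and let go. The cap top measured 248.1 mm just after release and 248.5 mm at the end; 248 mm is nominal. The final picture put the cap about 3 mm to the side of where I released it. The scene camera showed about the same offset for the bush itself, so I take it as camera bias rather than movement.
- **Draw bolt:** I squeezed it back to its lug, and the tab then measured 76 mm from the hinge, about 21.7 mm drawn. The last picture still shows the tab in that position.
- **Latch and gate:** I squeezed the latch fully, to 28.3 mm across, then swung the gate past its roller.
- **Gate angle at the end:** the gripper pose gives about 1.66 rad. The depth picture gives a median of 1.69 rad, with scattered points from 1.57 to 1.84.
- **Steadiness:** a steady force of about 12 N sideways and 13 N upwards showed at the wrist, and joint speeds were practically zero.
- **Other tools:** in the last pictures the drift, scriber and loose items look undisturbed; I did not measure their positions.

One disagreement came up: the hinge position worked out from the bush was 1.8 mm off along the gate, found by touching the lug. I corrected for it before squeezing the bolt.

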